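# Point out the bare ferrule stand and the ferrule that belongs on it

## Task

Show a colleague what was left undone: of the four little post stands, point straight down at the post of the one with no ferrule on it, holding your fingertips about 2 cm above its tip for two full seconds. Then point in the same way, about 2 cm above, at the middle of the left-over ferrule standing by itself on the bench (not the wider loupe), and finish still pointing there. Touch and move nothing, and do not come down over any of the full stands or the loupe.

Things in the scene. Friction and masses are not known exactly. Their poses are not given: they have to be found in the camera images.
- bare_stand: Small stand: a round light-wood foot, 56 mm across and 14 mm high, with an upright bright steel post of 7 mm diameter on its axis; the post's tip is 58 mm above the bench. Origin: centre of the foot's underside, z up. This is the bare one: nothing is on its post. The four stands are alike, standing loose (about 0.25 kg each) on the bench in a rough two-by-two group to the robot's left, 8 cm or more apart, each in any of the four spots.
- bare_stand_tip (a point): Top end of the bare stand's post (post 7 mm thick), 58 mm above the bench.
- full_stand_1: Small stand: a round light-wood foot, 56 mm across and 14 mm high, with an upright bright steel post of 7 mm diameter on its axis; the post's tip is 58 mm above the bench. Origin: centre of the foot's underside, z up. A full one: a black ferrule (ring 23 mm across, 22 mm high) is fitted tight over its post and sits on the foot, its top 36 mm above the bench, so 22 mm of the post stand out of it.
- full_stand_1_tip (a point): Top end of this full stand's post, 58 mm above the bench, 22 mm above the ferrule it carries.
- full_stand_2: Small stand: a round light-wood foot, 56 mm across and 14 mm high, with an upright bright steel post of 7 mm diameter on its axis; the post's tip is 58 mm above the bench. Origin: centre of the foot's underside, z up. A full one: a black ferrule (ring 23 mm across, 22 mm high) is fitted tight over its post and sits on the foot, its top 36 mm above the bench, so 22 mm of the post stand out of it.
- full_stand_2_tip (a point): Top end of this full stand's post, 58 mm above the bench, 22 mm above the ferrule it carries.
- full_stand_3: Small stand: a round light-wood foot, 56 mm across and 14 mm high, with an upright bright steel post of 7 mm diameter on its axis; the post's tip is 58 mm above the bench. Origin: centre of the foot's underside, z up. A full one: a black ferrule (ring 23 mm across, 22 mm high) is fitted tight over its post and sits on the foot, its top 36 mm above the bench, so 22 mm of the post stand out of it.
- full_stand_3_tip (a point): Top end of this full stand's post, 58 mm above the bench, 22 mm above the ferrule it carries.
- loose_ferrule: Black ring-shaped handle ferrule, 23 mm across and 22 mm high, bore about 10 mm; origin: centre of its underside, z up. The left-over one: it stands upright, bore vertical, directly on the bench to the right of the stands.
- loose_ferrule_top (a point): Centre of the bore at the top of the left-over ferrule, 22 mm above the bench.
- eye_loupe: Bystander: black eye loupe, also a ring but larger than a ferrule: 37 mm across, 22 mm high. It stands on the bench near the left-over ferrule, to its left or to its right. Origin: centre of its underside.
- felt_pen: Bystander: felt marker pen lying on the bench, 124x13x14 mm, long axis its x. Origin: centre of its underside.
- octagon_handle: Bystander: wooden octagonal knife-handle blank lying on the bench, 23x118x19 mm, long axis its y. Origin: centre of its underside.

How it is judged:
On the way, in this order (a step that is already met when the one before it is completed fails the run):
1. the fingertips dwell just above the bare post (horizontal distance between the grasp point and bare_stand_tip below 0.018 m and z of the grasp point in the frame of bare_stand_tip between 0.024 and 0.075 m), for 1.5 s.
2. the fingertips dwell just above the left-over ferrule (horizontal distance between the grasp point and loose_ferrule_top below 0.018 m and z of the grasp point in the frame of loose_ferrule_top between 0.024 and 0.075 m), for 0.5 s.
At the end, for the whole second after the job is handed in: The grasp point between the fingers is within 18 mm horizontally of the left-over ferrule's axis and 24 to 75 mm above its top (fingertips roughly 5 to 55 mm above it), and all stands, the left-over ferrule and the bystanders are within 4 mm of where they stood (all of step 2 and distance of each of bare_stand, full_stand_1, full_stand_2, full_stand_3, loose_ferrule, eye_loupe, felt_pen, octagon_handle from where it was at the start of the episode below 0.004 m); the robot touches nothing.
It fails at once if the robot touches something (contact force between any of the fingers, the arm and anything else above 0.5 N).
It fails at once if a stand, the left-over ferrule or a bystander is moved by more than 4 mm (distance of any of bare_stand, full_stand_1, full_stand_2, full_stand_3, loose_ferrule, eye_loupe, felt_pen, octagon_handle from where it was at the start of the episode above 0.004 m).
It fails at once if the fingers come down over a full stand (within 18 mm of its post, fingertips closer than about 55 mm) ((horizontal distance between the grasp point and full_stand_1_tip below 0.018 m and z of the grasp point in the frame of full_stand_1_tip below 0.075 m) or (horizontal distance between the grasp point and full_stand_2_tip below 0.018 m and z of the grasp point in the frame of full_stand_2_tip below 0.075 m) or (horizontal distance between the grasp point and full_stand_3_tip below 0.018 m and z of the grasp point in the frame of full_stand_3_tip below 0.075 m)).
It fails at once if the fingers come down over the loupe (horizontal distance between the grasp point and eye_loupe below 0.018 m and z of the grasp point in the frame of eye_loupe below 0.097 m).
It also fails if it takes over 42 s, if anything falls off the work surface, if the arm or the gripper's body presses on something with over 40 N, if the wrist force passes 120 N, or if a joint passes its speed limit or range.

## Robot

A 7-joint arm with a two-finger parallel gripper is mounted at the origin on a cart in front of the work surface, level with it; the furniture and walls round the work are solid. World frame = base frame: x ahead of the robot, y to its left, z up, the work surface at z = 0. Lengths are in m, angles in rad, forces in N, time in s.
With the tool pointing down it reaches from about 0.425 to 0.825 m from the base axis. Payload 3.6 kg.
Tool frame: the origin (TCP) lies between the finger pads; the fingertips stand arm.tip_reach ahead of it and the grasp point (between the pads) lies 2 mm behind it (arm.tip_reach is the distance from the TCP to the fingertips, in m); z points along the fingers, y is the direction in which the jaws open and shut (so a half turn about z gives the same grasp; the last joint's range is limited). The gripper opens to 93 mm and grips with 3 to 60 N. Pads are 15 mm wide; open, the fingers measure 128 mm over their backs; the gripper's body (75 mm by 188 mm) begins 65 mm behind the grasp point.
Start: joints at [1.323, 0.615, -0.013, 1.423, 0.008, 1.103, -0.04], TCP at [0.143, -0.634, 0.236] pointing down, gripper open.
Joint ranges: [-3.12, 3.12], [-0.3, 2.06], [-1.34, 1.32], [0.26, 2.42], [-1.36, 4.5], [0.01, 1.98], [-2.84, 2.84]. Speed limits (rad/s): [2.79, 2.79, 3.14, 3.14, 3.14, 3.14, 3.14].

## Interface

Orientations are given as a unit quaternion [x, y, z, w].
In Python, from workcell import arm, optics gives the robot as it stands. Calls block until the motion is done:
- arm.movep(position, orientation): joint-space move of the TCP to a pose.
- arm.line_to(position, ori=None, feed=0.15, until_force=None): straight line of the TCP; ori=None keeps the orientation; feed is the mean speed in m/s. With until_force (N) it stops when the force on the tool has changed by that much, and returns True; else False.
- arm.move_joints(angles): joint-space move.
- arm.grip(opening, grasp_force=None): finger opening in m; grasp_force is the grip in N (None keeps the last); returns when the fingers have stopped.
- arm.hold(seconds).
- arm.solve_ik(position, orientation): joint angles nearest the present ones, or None.
- arm.sense(): the state.
- optics.get_image(name): name is "scene" or "top"; returns (picture, depth): 420x560x3 uint8, blue, green, red; 420x560 float32, m along the optical axis (not along the pixel's ray), 0 where there is no reading.
- optics.camera_model(name): a dict with "intrinsics" (3x3 intrinsics, pixels), "k1" (the pictures are not rectified: a ray, as slopes to the right and down, at radius r is drawn at 1 + k1 r^2 times it, then the intrinsics apply), "xyz" and "attitude" of the camera in the world. Camera axes: x right, y down, z forward; pixel columns grow to the right and rows downward; lengths in m; the calibration is good to about 2 mm. A picture is of the moment at which its call begins. camera_model takes no time and is no camera call.
A pose or a line that the arm cannot do raises arm.IKError and nothing moves.
- arm.sign_off(): hands the job in, once; it reports no verdict.
The state is a dict: "time_s": time; "qpos": joint angles; "qd": joint speeds; "joint_torque": joint torques, N m; "eef_pos": TCP position; "tcp_rot": TCP orientation; "wrist_force": force on the tool from outside, world axes, zero at the start; "moment": the same for the moment, N m; "width": finger opening in m.
Only numpy, scipy, OpenCV 4.12 (cv2) and the standard library are available. Lean on these libraries where they do the work, as an engineer would, in place of code of your own. Each camera call takes 0.05 s, during which the arm holds its last target.

## Working session

There is one attempt and no reset: what is moved stays moved. The work goes in short steps, each a Python script; the robot and the scene stay as the last script left them, time stands still between calls to the robot, and variables do not carry over. Pictures are saved under pics/ and viewed, and the job is handed in when it is done.

```bash
mkdir -p pics; ls; python3 - <<'E'
from workcell import arm, optics
import cv2,numpy as np
for n in("scene","top"):
    p,d=optics.get_image(n); cv2.imwrite(f"pics/{n}0.png",p); np.save(n+"_d.npy",d); print(n,optics.camera_model(n))
s=arm.sense();print(s["time_s"],s["eef_pos"],s["tcp_rot"],s["width"],arm.tip_reach)
E
```

```text
pics
scene {'intrinsics': array([[516.88668216,   0.        , 279.20651762],
       [  0.        , 516.88668216, 210.66997612],
       [  0.        ,   0.        ,   1.        ]]), 'k1': -0.032463900443982605, 'xyz': array([ 0.17281906, -0.45689036,  0.69049045]), 'attitude': array([ 0.88033283, -0.27120053,  0.12462614, -0.36869052])}
top {'intrinsics': array([[544.92320193,   0.        , 275.91979804],
       [  0.        , 544.92320193, 208.86495942],
       [  0.        ,   0.        ,   1.        ]]), 'k1': -0.14692163789971352, 'xyz': array([0.40611513, 0.06358574, 0.97971951]), 'attitude': array([ 0.71090397, -0.69927046,  0.0548668 , -0.05124452])}
0.1 [ 0.14284492 -0.63344104  0.23462434] [ 9.93855188e-01  1.10682438e-01 -1.36505163e-04 -1.11527016e-03] 0.0933530208008153 0.017
```

View pics/scene0.png

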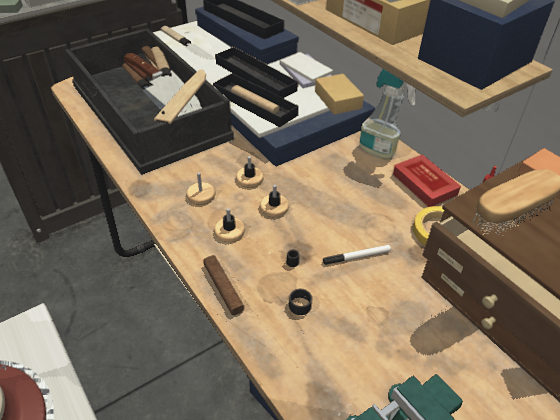

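View pics/top0.png

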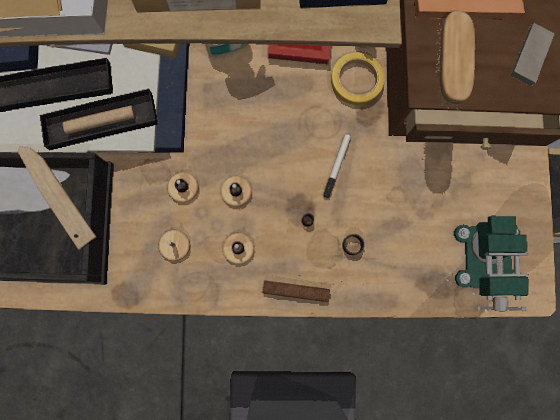

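```bash
cat > h.py <<'E'
import numpy as np, cv2
from scipy.spatial.transform import Rotation as R
from workcell import arm, optics
def cam(n):
    c=optics.camera_model(n); return c["intrinsics"],np.array([c["k1"],0,0,0.]),c["xyz"],R.from_quat(c["attitude"]).as_matrix()
def ray(n,uv):
    K,D,t,M=cam(n); p=cv2.undistortPoints(np.array([[uv]],float),K,D)[0,0]; return t,M@np.array([p[0],p[1],1])
def at_z(n,uv,z):
    t,r=ray(n,uv); return t+r*(z-t[2])/r[2]
def proj(n,P):
    K,D,t,M=cam(n); q=cv2.projectPoints(np.array([P],float),M.T,-M.T@t,K,D)[0]; return q[0,0]
def heightmap(n,d):
    K,D,t,M=cam(n); h,w=d.shape; u,v=np.meshgrid(np.arange(w),np.arange(h))
    p=cv2.undistortPoints(np.stack([u,v],-1).reshape(-1,1,2).astype(float),K,D)[:,0]
    return (np.c_[p,np.ones(len(p))]*d.reshape(-1,1))@M.T+t
E
python3 - <<'E'
from h import *
a=cv2.imread("pics/top0.png");b=cv2.imread("pics/scene0.png")
z=6
A=np.hstack([cv2.resize(a[215:275,145:205],None,fx=z,fy=z),cv2.resize(a[190:250,280:340],None,fx=z,fy=z)])
cv2.imwrite("pics/topcrop.png",A)
A=np.hstack([cv2.resize(b[160:220,170:230],None,fx=z,fy=z),cv2.resize(b[230:290,262:322],None,fx=z,fy=z)])
cv2.imwrite("pics/scenecrop.png",A)
# obstacles
for n in("top","scene"):
    P=heightmap(n,np.load(n+"_d.npy")); P=P[(np.load(n+"_d.npy").ravel()>0)]
    for x in np.arange(.2,.9,.05):
        r=[]
        for y in np.arange(-.5,.6,.05):
            m=(abs(P[:,0]-x)<.025)&(abs(P[:,1]-y)<.025); r.append("%4d"%(1000*np.percentile(P[m,2],99)) if m.sum()>3 else "   .")
        print("%.2f"%x,*r)
    print()
E
```

```text
0.20 -692 -692 -693 -691 -691 -691 -691 -691 -690 -691 -691 -691 -693 -690 -692 -690 -691 -691 -689 -689 -690 -692
0.25 -692 -691 -692 -691 -690 -692 -690 -690 -692 -691 -690 -692 -692 -691 -691 -690 -689 -691 -691 -689 -690 -688
0.30 -692 -690 -692 -691 -691 -692 -691 -690 -693 -691 -691 -688 -692 -691 -691 -690 -691 -690 -690 -691 -691 -691
0.35 -697    3    2   64    4    3    3    3    2    3    3    3    4    4    4    3    3    3    3    4    4    3
0.40    .    3    3   99   97    5    3    3    3   20   22   21   20    3    3    3    4  102  104  104  104   36
0.45    .    3    9   97   96   13    3    3   20    4    4    3   22   35   12   16    3  107  112  101  101   28
0.50    .    3   23   97   97   13    3    4   23   23    5    3   37   56   16   58    4  113  115   28   28   28
0.55    .    3    3   84   83    5    4    3    3    3   23    4   15   16   15   16    4  102  115  115   71   72
0.60    .    3    3    3    3    3    3    3    4   16    4    4   20   57   36   56    4  102  109  115  114  103
0.65    .    3  163  163  163  164  164  163    4   15    3    4 
[... 1420 characters left out ...]
   69   70
0.60    .    .    1    2    2    2    2    2    2   15    2    2   35   57   36   58    2  101  112  112  111  102
0.65    .    2  144  163  162  162  162  162    2   13    2    2    2    2    2   66   68  100  102  109  111  102
0.70    .    1   48  173  173  218  219  173    8   13    2    2    2    2    2   92   93   90   93   93   92   92
0.75    .    .    .   99  173  219  219  173  300  300  300  300  300  300  300  301  307  299   93   93   91   92
0.80    .    .    .    .  173  219  220  174  421  422  400  392  363  358  341  323  301   93   94   92  115  136
0.85    .    .    .    .    .  219  218  197  400  419   27  300  361  194   90  103  103  103   90   89  115  142
```

View pics/topcrop.png

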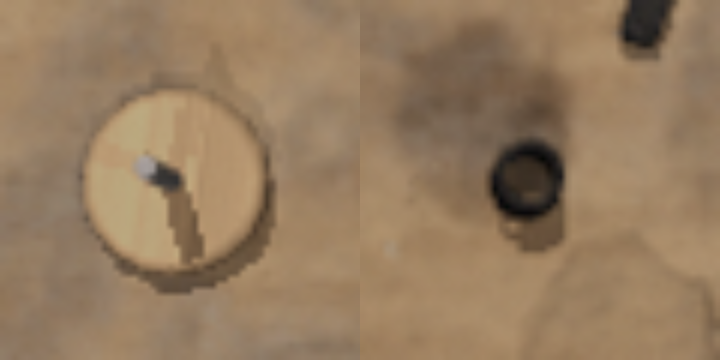

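View pics/scenecrop.png

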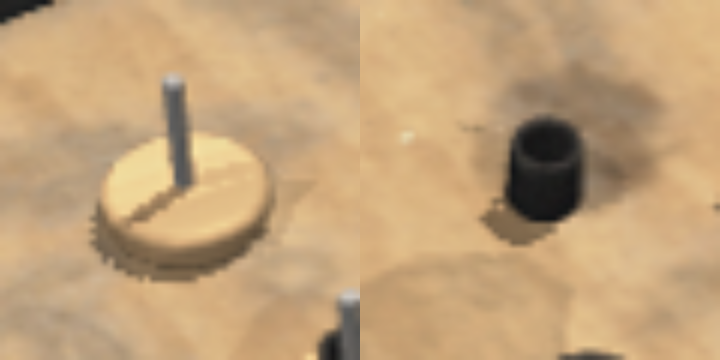

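The scene picture shows the bare stand at about (200,190), with its post tip at (198.5,173). In the top picture that stand is at (174,245), with the tip at (169.5,242.5). The narrow loose ferrule is at top (307,219) and scene (293,253). The wider loupe is at top (353,245).

```bash
python3 - <<'E'
from h import *
o=np.array([-.4,-.4])
for n,tip,foot,fer in(("top",(169.5,242.5),(173.9,244.5),(307.4,219.1)),("scene",(198.5,172.9),(200.9,190.3),(292.8,253.4))):
    print(n,at_z(n,np.array(tip)+o,.058),at_z(n,np.array(foot)+o,.014),at_z(n,np.array(fer)+o,.022))
for u in((182,186),(236,190),(238,248)): print(at_z("top",u,.058 ))
print("loupe",at_z("top",(353,244),.022))
s=arm.sense();print(R.from_quat(s["tcp_rot"]).as_matrix().round(3))
for yaw in np.arange(0,180,30):
    q=(R.from_euler("z",yaw,degrees=True)*R.from_euler("x",180,degrees=True)).as_quat()
    for p in((.47,.27,.097),(.52,.03,.061)):
        j=arm.solve_ik(p,q); print(yaw,p,None if j is None else np.round(j,2))
E
```

```text
top [0.4853034  0.24100993 0.058     ] [0.4856668  0.24140628 0.014     ] [0.53438837 0.00441185 0.022     ]
scene [0.48442107 0.24086715 0.058     ] [0.48492229 0.24023124 0.014     ] [0.53464083 0.002832   0.022     ]
[0.58284539 0.22287633 0.058     ]
[0.57730706 0.12917886 0.058     ]
[0.477514   0.12313177 0.058     ]
loupe [ 0.49058668 -0.07745307  0.022     ]
[[ 0.975  0.22  -0.001]
 [ 0.22  -0.975  0.002]
 [-0.    -0.002 -1.   ]]
0 (0.47, 0.27, 0.097) [-0.37  0.65 -0.3   1.88  0.3   0.66 -2.42]
0 (0.52, 0.03, 0.061) [-0.08  0.67 -0.02  1.97  0.03  0.51 -1.7 ]
30 (0.47, 0.27, 0.097) [-0.28  0.67 -0.43  1.88  0.42  0.69 -2.01]
30 (0.52, 0.03, 0.061) [-0.02  0.67 -0.12  1.97  0.15  0.51 -1.29]
60 (0.47, 0.27, 0.097) [-0.27  0.67 -0.45  1.88  0.43  0.69 -1.5 ]
60 (0.52, 0.03, 0.061) [ 0.04  0.67 -0.21  1.97  0.26  0.53 -0.88]
90 (0.47, 0.27, 0.097) [-0.22  0.69 -0.54  1.88  0.52  0.72 -1.06]
90 (0.52, 0.03, 0.061) [ 0.1   0.68 -0.31  1.96  0.37  0.55 -0.46]
120 (0.47, 0.27, 0.097) [-0.15  0.72 -0.66  1.87  0.62  0.77 -0.63]
120 (0.52, 0.03, 0.061) [ 0.16  0.7  -0.4   1.96  0.48  0.58 -0.04]
150 (0.47, 0.27, 0.097) [-0.1   0.74 -0.74  1.87  0.69  0.8  -0.17]
150 (0.52, 0.03, 0.061) [ 0.22  0.72 -0.5   1.96  0.58  0.61  0.39]
```

```bash
python3 - <<'E'
from h import *
q=(R.from_euler("z",90,degrees=True)*R.from_euler("x",180,degrees=True)).as_quat()
arm.grip(0.012)
arm.line_to([.115,-.50,.30])
arm.movep([.485,.241,.24],q)
s=arm.sense();print(s["time_s"],s["eef_pos"],s["qpos"].round(2),s["wrist_force"],s["width"])
for n in("scene","top"):cv2.imwrite(f"pics/{n}1.png",optics.get_image(n)[0])
print(proj("scene",s["eef_pos"]-[0,0,.017]))
E
```

```text
5.5083 [0.4855963  0.2399628  0.23984345] [ 0.18  0.7  -1.18  1.71  0.69  1.21 -1.18] [-0.16366294 -0.04049822 -0.51168797] 0.012050687727745072
[190.23636578  96.89153938]
```

View pics/scene1.png

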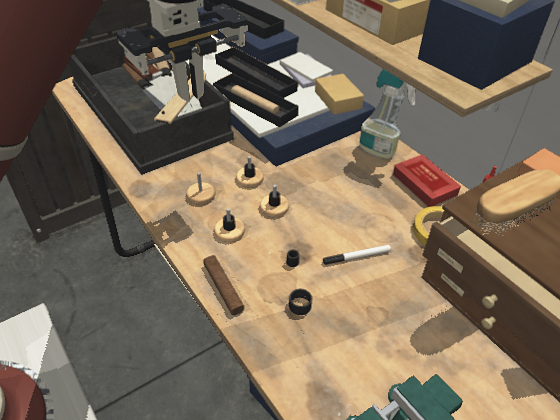

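The closed fingers hang high above the bare stand, with the tips at about (190,97), matching the projection. Nothing has moved, so I'll go down now.

```bash
python3 - <<'E'
from h import *
arm.line_to([.485,.241,.096],feed=.08)
arm.hold(.3)
s=arm.sense();print(s["time_s"],s["eef_pos"],s["qpos"].round(2),s["wrist_force"])
for n in("scene","top"):cv2.imwrite(f"pics/{n}2.png",optics.get_image(n)[0][:, :])
b=cv2.imread("pics/scene2.png");cv2.imwrite("pics/c2.png",cv2.resize(b[80:230,100:300],None,fx=4,fy=4))
E
```

```text
7.8583 [0.48506409 0.24097974 0.09609698] [ 0.1   0.86 -1.02  1.87  0.9   0.97 -1.35] [ 0.50758321  0.02703945 -0.58826955]
```

View pics/c2.png

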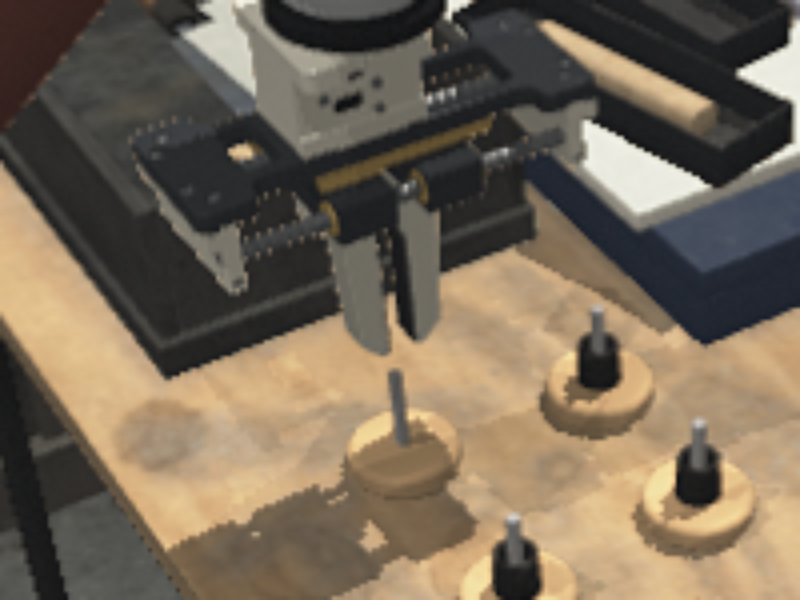

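The fingertips (crop about (392,345)) are centred just above the bare post's tip at (395,372), with clear air between them.

```bash
python3 - <<'E'
from h import *
arm.hold(2.3)
print(arm.sense()["eef_pos"])
arm.line_to([.485,.241,.22],feed=.1)
arm.line_to([.5345,.0036,.22],feed=.12)
arm.line_to([.5345,.0036,.06],feed=.07)
arm.hold(.3)
s=arm.sense();print(s["time_s"],s["eef_pos"],s["qpos"].round(2),s["wrist_force"])
for n in("scene","top"):cv2.imwrite(f"pics/{n}3.png",optics.get_image(n)[0])
b=cv2.imread("pics/scene3.png");cv2.imwrite("pics/c3.png",cv2.resize(b[150:325,170:400],None,fx=3.4,fy=3.4))
E
```

```text
[0.48500382 0.24098417 0.09599717]
16.5583 [0.53455422 0.00358697 0.06005328] [ 0.55  0.92 -1.03  1.91  1.01  0.94 -0.99] [ 0.04932559 -0.69765245  0.52462188]
```

View pics/c3.png

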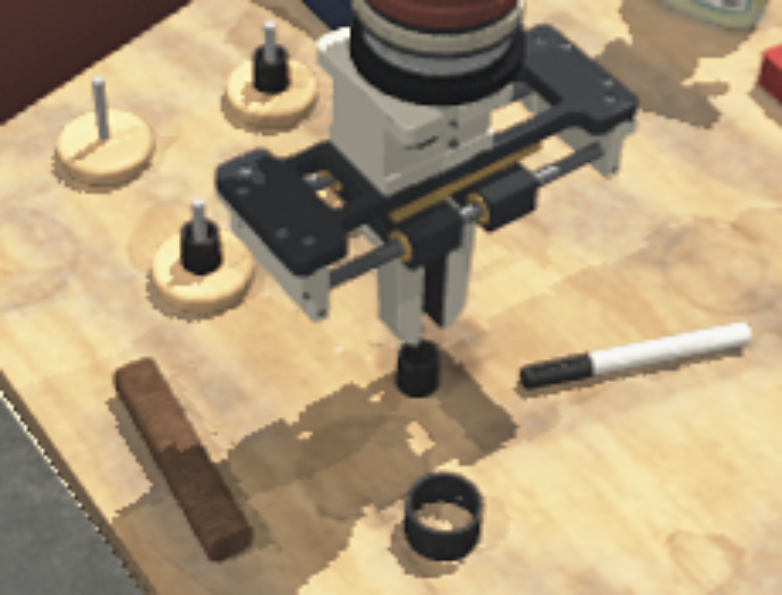

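The fingertips (crop about (420,335)) hang over the small ferrule at (418,368). The loupe, pen, handle and stands are where they were.

```bash
python3 - <<'E'
from h import *
arm.hold(1.2)
s=arm.sense();print(s["time_s"],s["eef_pos"],s["wrist_force"])
print(arm.sign_off())
a=cv2.imread("pics/scene0.png").astype(int);b=cv2.imread("pics/scene3.png").astype(int)
for nm,(u,v) in dict(bare=(200,185),loupe=(300,300),pen=(357,255),handle=(222,285),full=(229,225)).items():
    t=a[v-12:v+12,u-12:u+12].astype(np.uint8); r=cv2.matchTemplate(b[v-18:v+18,u-18:u+18].astype(np.uint8),t,cv2.TM_CCOEFF_NORMED); print(nm,np.array(cv2.minMaxLoc(r)[3])-6)
E
```

```text
17.8583 [0.5345036  0.00357538 0.05998245] [-0.02758335  0.61779343 -1.18107486]
the job is handed in; nothing more can be done
None
bare [0 0]
loupe [0 0]
pen [0 0]
handle [0 0]
full [0 0]
```

The arm pointed at both targets in order and I handed the job in at about 17.9 s of the 42 s allowed. It gives no verdict, so the checks below are my own.

- **Bare post:** I located the tip from both cameras at about (0.485, 0.241). With the jaws nearly closed, I held the fingertips about 2 cm above it for more than 2.3 s.
- **Left-over ferrule:** I went up, across at z = 0.22 m, and down over the ferrule at about (0.5345, 0.0036). The arm finished there with the fingertips about 2 cm above its top. The two cameras disagreed on its position by about 1.6 mm, well inside the 18 mm limit.
- **Nothing moved:** comparing the scene pictures from before and after, the bare stand, one full stand, the loupe, the pen and the handle showed no shift, to the nearest pixel. The other two full stands and the ferrule were only checked by eye or partly hidden by the gripper.
- **Nothing touched:** the wrist force readings I took were small, at most about 1.3 N. That looks like sensor noise, since similar readings appeared in free air, but it cannot by itself rule out a 0.5 N touch. The pictures showed clear air below the fingertips at the bare post. At the ferrule the angle was too oblique to show the gap well.

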